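# Loupe out of its rest and level over the brass flange

## Task

Check the brass flange for burrs: draw the black hand loupe out of the sloping pocket of the blue loupe rest, turn it level and hold its lens centred over the brass flange, about 4 cm above the flange's top, without the loupe touching it and without shifting any of the flanges. Finish while still holding the loupe there, steady in the gripper; do not put it down or let it go.

Things in the scene. Friction and masses are not known exactly. Their poses are not given: they have to be found in the camera images.
- loupe: Black hand loupe, 36 x 64 x 11 mm, 60 g: lens ring 36 mm across, flat-sided handle. It starts lens down in the blue rest, sloping 55 degrees from the horizontal, handle leaning away from the robot. Origin: mid-length, on its back face. y runs from handle end (-32 mm) to lens edge (+32 mm), x across the width, z normal to the faces (0 to 10 mm); level = z vertical.
- lens (a point): Centre of the loupe's lens, at mid-thickness: (0, 14, 5) mm in the loupe's frame. Axes as the loupe's.
- handle (a point): Centre of the loupe's handle, at mid-thickness: (0, -18, 5) mm in the loupe's frame. The handle is 14 mm wide (x), 30 mm long (y, from -2 to -32 mm) and 10 mm thick; in the rest it sticks out of the pocket wholly, free in front, behind and on both sides, about 55 mm above the bench. Grip it across its 14 mm width.
- loupe_rest: Loupe rest, fixed: dark steel foot 84 x 66 x 7 mm with a blue folded sheet-metal pocket, to the right of the stereo microscope (whose eyepieces reach 0.39 m above the bench), behind the green mat. Origin: centre of the foot's underside; x points away from the robot, y across the pocket, z up. The pocket slopes 55 degrees: the loupe comes out along (0.574, 0, 0.819) of this frame.
- pocket_mouth (a point): Middle of the pocket's open upper end, 34 mm up the slope from its floor. Inside the pocket is 40 mm wide and 13 mm deep (front to back), of 3 mm sheet; side walls reach 30 mm up the slope, two lips fold 8 mm inward over the front of the lens ring up to 26 mm, the back plate ends here, where the handle begins; a leg props it from behind.
- brass_flange: Brass-coloured turned flange, 30 mm in diameter, 26 mm tall, 91 g, loose on the green mat (3.6 mm thick), narrower hub and bore upwards. Origin: centre of its underside, z up; its top is at z = 26 mm.
- steel_flange_a: Grey steel flange, 36 mm in diameter, 20 mm tall, loose on the green mat: leave it alone. Origin: centre of its underside.
- steel_flange_b: Small grey steel flange, 28 mm in diameter, 12 mm tall, loose on the green mat: leave it alone. Origin: centre of its underside.
Mind the look-alikes: they are no part of the job. Leave any red look-alike of the brass_flange alone.

How it is judged:
By the outcome, as a careful person would: the job done as asked, in the order asked, and still so for the second after the job is handed in, while the arm keeps its last pose, push and grip.
It also fails if it takes over 42 s, if anything falls off the work surface, if the arm or the gripper's body presses on something with over 40 N, if the wrist force passes 120 N, or if a joint passes its speed limit or range.

## Robot

A 7-joint arm with a two-finger parallel gripper is mounted at the origin on a cart in front of the work surface, level with it; the furniture and walls round the work are solid. World frame = base frame: x ahead of the robot, y to its left, z up, the work surface at z = 0. Lengths are in m, angles in rad, forces in N, time in s.
With the tool pointing down it reaches from about 0.425 to 0.95 m from the base axis. Payload 4.7 kg.
Tool frame: the origin (TCP) lies on the centre line of the jaws, within the pads' length; the fingertips stand robot.nose_length ahead of it and the grasp point (between the pads) lies 8 mm behind it (robot.nose_length is the distance from the TCP to the fingertips, in m); z points along the fingers, x is the direction in which the jaws open and shut, and the axes are right-handed (so a half turn about z gives the same grasp; the last joint's range is limited). The gripper opens to 85 mm and grips with 20 to 120 N. Pads are 22 mm wide; open, the fingers measure 114 mm over their backs; the gripper's body (76 mm by 85 mm) begins 54 mm behind the grasp point. The pads swing forward as they close: fully open they stand 13 mm farther back than shut.
Start: joints at [1.265, 0.469, -0.049, 1.532, 0.024, 1.141, -0.082], TCP at [0.185, -0.649, 0.221] pointing down, gripper open.
Joint ranges: [-2.59, 2.59], [-0.33, 1.99], [-1.39, 1.29], [0.1, 2.45], [-1.04, 4.18], [0.21, 1.99], [-2.66, 2.66]. Speed limits (rad/s): [2.57, 2.57, 3.14, 3.14, 3.14, 3.14, 3.14].

## Interface

Orientations are given as [roll, pitch, yaw] about the fixed x, y, z axes, in that order (R = Rz(yaw) Ry(pitch) Rx(roll)).
In Python, from plant import robot gives the robot as it stands. Calls block until the motion is done:
- robot.goto(position, orientation): joint-space move of the TCP to a pose.
- robot.move_straight(position, vel=0.15, attitude=None, contact_N=None): straight line of the TCP; attitude=None keeps the orientation; vel is the mean speed in m/s. With contact_N (N) it stops when the force on the tool has changed by that much, and returns True; else False.
- robot.move_joints(angles): joint-space move.
- robot.grip(opening, strength=None): opening from 0.0 (shut) to 1.0 (fully open); strength is the grip in N (None keeps the last); returns when the fingers have stopped.
- robot.sleep(seconds).
- robot.inverse_kinematics(position, orientation): joint angles nearest the present ones, or None.
- robot.sense(): the state.
- robot.grab_frame(name): name is "side" or "top"; returns a dict with "image" (420x560x3 uint8, red, green, blue), "range_z" (420x560 float32, m along the optical axis (not along the pixel's ray), 0 where there is no reading), "fx", "fy", "cx", "cy" (pixels), "dist_coeffs" ([k1, k2, p1, p2, k3] as OpenCV has them; the pictures are not rectified), "R" (3x3) and "t" (3): a world point X has camera coordinates R X + t. Camera axes: x right, y down, z forward; pixel columns grow to the right and rows downward; lengths in m; the calibration is good to about 2 mm. A picture is of the moment at which its call begins.
A pose or a line that the arm cannot do raises robot.IKError and nothing moves.
- robot.close_job(): hands the job in, once; it reports no verdict.
The state is a dict: "t": time; "joint_pos": joint angles; "joint_velocities": joint speeds; "effort": joint torques, N m; "tcp_pos": TCP position; "tcp_rot": TCP orientation; "wrist_force": force on the tool from outside, world axes, zero at the start; "torque": the same for the moment, N m; "opening": opening from 0.0 (shut) to 1.0 (fully open).
Only numpy, scipy, OpenCV 4.12 (cv2) and the standard library are available. Lean on these libraries where they do the work, as an engineer would, in place of code of your own. Each camera call takes 0.05 s, during which the arm holds its last target. There are 200 camera calls.

## Working session

There is one attempt and no reset: what is moved stays moved. The work goes in short steps, each a Python script; the robot and the scene stay as the last script left them, time stands still between calls to the robot, and variables do not carry over. Pictures are saved under pics/ and viewed, about 8 in all and at most 12, crops included, and the job is handed in when it is done.

```bash
mkdir -p pics; ls; python3 - <<'E'
from plant import robot
import numpy as np,cv2
for n in("side","top"):
    f=robot.grab_frame(n); cv2.imwrite(f"pics/{n}0.png",f["image"][:,:,::-1]); np.savez(f"{n}0.npz",**f)
    R,t=np.array(f["R"]),np.array(f["t"]); print(n,-R.T@t,R[2],f["fx"],f["dist_coeffs"])
s=robot.sense(); print(robot.nose_length,s["t"],s["tcp_pos"],s["tcp_rot"],s["opening"])
E
```

```text
pics
side [0.13364964 0.18055022 0.70600172] [ 0.42327772 -0.52496116 -0.73841164] 474.8259475270382 [0.0011107 0.        0.        0.        0.       ]
top [ 0.35185576 -0.28475481  0.9144487 ] [ 0.18667364  0.02318521 -0.98214836] 506.7331384572492 [-0.09477394  0.          0.          0.          0.        ]
0.011 0.1 [ 0.18432623 -0.64878716  0.21986523] [ 3.14152071e+00  1.75853915e-03 -1.29394922e+00] 1.0020876978341933
```

View pics/side0.png

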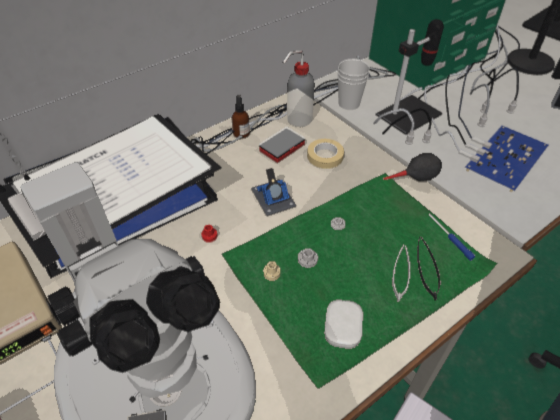

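View pics/top0.png

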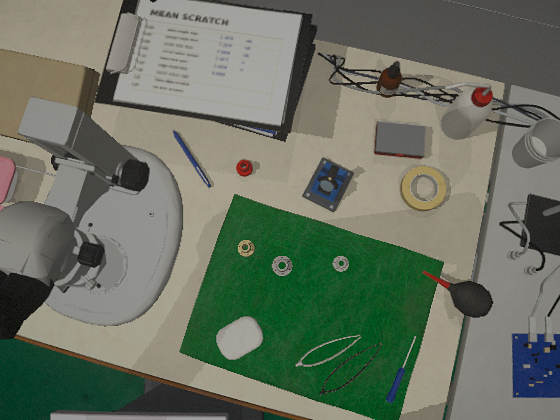

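Side view: brass flange (272,271), steel ones (308,257) and (338,223), red look-alike (209,234), rest (273,192). Top view: brass (246,248), rest (328,183), red one (245,168), microscope to the left.

```bash
cat > h.py <<'E'
import numpy as np,cv2
def load(n): return dict(np.load(n))
def KD(f): return np.array([[f["fx"],0,f["cx"]],[0,f["fy"],f["cy"]],[0,0,1.]]),np.array(f["dist_coeffs"],float)
def ray(f,px):
    K,D=KD(f); p=cv2.undistortPoints(np.array(px,float).reshape(-1,1,2),K,D)[:,0]
    R=np.array(f["R"]); d=np.c_[p,np.ones(len(p))]@R
    return -R.T@np.array(f["t"]),d
def onz(f,px,z):
    c,d=ray(f,px); return c+d*((z-c[2])/d[:,2])[:,None]
def cloud(f,m):
    v,u=np.nonzero(m&(f["range_z"]>0)); c,d=ray(f,np.c_[u,v]); return c+d*f["range_z"][v,u][:,None],np.c_[u,v]
def two(f,a,g,b):
    c,d=ray(f,a);e,q=ray(g,b);A=np.stack([d[0],-q[0]],1);s=np.linalg.lstsq(A,e-c,rcond=None)[0]
    p,r=c+s[0]*d[0],e+s[1]*q[0]; return (p+r)/2,np.linalg.norm(p-r)
def proj(f,X):
    K,D=KD(f); R=np.array(f["R"]); return cv2.projectPoints(np.array(X,float).reshape(-1,1,3),cv2.Rodrigues(R)[0],np.array(f["t"],float),K,D)[0][:,0]
E
python3 - <<'E'
from h import *
S,T=load("side0.npz"),load("top0.npz")
a=cv2.resize(S["image"][160:225,240:310],None,fx=6,fy=6,interpolation=cv2.INTER_CUBIC)
b=cv2.resize(T["image"][150:215,295:365],None,fx=6,fy=6,interpolation=cv2.INTER_CUBIC)
cv2.imwrite("pics/crop.png",np.hstack([a[:,:400],b[:,:400]])[:,:,::-1])
for n,f,(u0,v0,u1,v1) in(("S",S,(258,256,288,284)),("T",T,(232,234,262,262))):
    hsv=cv2.cvtColor(f["image"],cv2.COLOR_RGB2HSV); m=np.zeros(hsv.shape[:2],bool); m[v0:v1,u0:u1]=1
    b=m&(hsv[...,0]>12)&(hsv[...,0]<33)&(hsv[...,1]>60)&(hsv[...,2]>90)
    P,uv=cloud(f,b); print(n,"brass",len(P),uv.mean(0),P.min(0),P.max(0),np.median(P,0)); 
    top=P[P[:,2]>0.024]; print(" top",len(top),top.mean(0))
    print(" onz", onz(f,[uv.mean(0)],.02))
    r=(20,)
for n,f,(u0,v0,u1,v1) in(("S",S,(245,162,302,218)),("T",T,(298,150,360,215))):
    hsv=cv2.cvtColor(f["image"],cv2.COLOR_RGB2HSV); m=np.zeros(hsv.shape[:2],bool); m[v0:v1,u0:u1]=1
    bl=m&(abs(hsv[...,0].astype(int)-110)<14)&(hsv[...,1]>130)
    P,uv=cloud(f,bl); print(n,"blue",len(P),P.min(0),P.max(0),np.median(P,0))
    P,uv=cloud(f,m); Q=P[(P[:,2]>.004)]
    print(" all",len(Q),Q.min(0),Q.max(0)); 
    ft=P[(P[:,2]>.004)&(P[:,2]<.011)]; r=cv2.minAreaRect((ft[:,:2]*1000).astype(np.float32)); print(" foot",r)
    dk=m&(hsv[...,2]<60); P,uv=cloud(f,dk); Q=P[P[:,2]>.035]; print(" dark hi",len(Q), Q.mean(0) if len(Q) else 0, Q.min(0) if len(Q) else 0,Q.max(0) if len(Q) else 0)
E
```

```text
S brass 240 [271.39583333 271.32083333] [ 0.4257146  -0.20848878  0.0039394 ] [ 0.45639931 -0.17983372  0.03279022] [ 0.43747106 -0.19012924  0.01578667]
 top 63 [ 0.44050259 -0.19389788  0.02887686]
 onz [[ 0.43748018 -0.19039615  0.02      ]]
T brass 171 [245.66666667 247.86549708] [ 0.42565872 -0.21196983  0.00453021] [ 0.45442393 -0.18278935  0.03354198] [ 0.43955211 -0.19753553  0.01526422]
 top 43 [ 0.44092165 -0.19690787  0.03027203]
 onz [[ 0.43960491 -0.19744535  0.02      ]]
S blue 257 [ 0.52275697 -0.36722015  0.00867939] [ 0.59567301 -0.31182702  0.04610219] [ 0.54567038 -0.33220817  0.03016605]
 all 1092 [ 0.47945155 -0.43309783  0.00403029] [ 0.61628007 -0.29649838  0.06961246]
 foot ((560.9562377929688, -359.4954833984375), (87.7915267944336, 167.48519897460938), 60.97786331176758)
 dark hi 78 [ 0.56325506 -0.34626188  0.05653087] [ 0.54690147 -0.35506979  0.03875189] [ 0.57266516 -0.33003732  0.06887275]
T blue 348 [ 0.52156542 -0.38278773  0.00512996] [ 0.59657102 -0.31536759  0.04638474] [ 0.5486803  -0.34801964  0.02482053]
 all 1639 [ 0.50125702 -0.40204228  0.00400028] [ 0.62025439 -0.29136371  0.07112937]
 foot ((559.7460327148438, -347.4052734375), (109.83638763427734, 119.09025573730469), 88.90937805175781)
 dark hi 181 [ 0.56015398 -0.35010758  0.05355537] [ 0.54144281 -0.37005644  0.03512307] [ 0.57608321 -0.32790129  0.07112937]
```

View pics/crop.png

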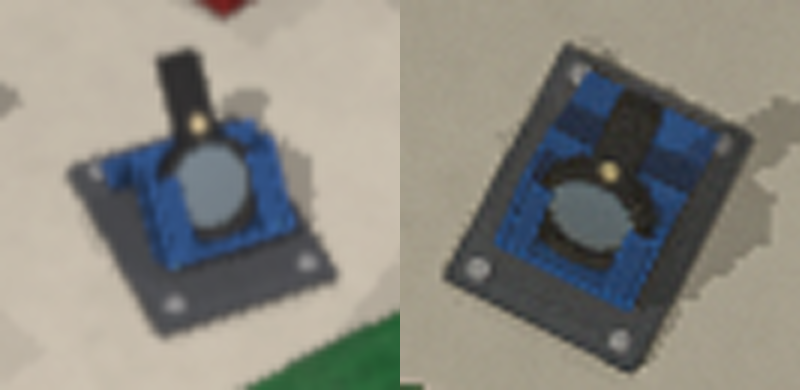

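The crops show the loupe handle up-slope in the rest, with its pin dot at side (198,123) and top (610,171) in crop pixels; the foot corners are clear, so I get yaw from them.

```bash
python3 - <<'E'
from h import *
S,T=load("side0.npz"),load("top0.npz")
cs=lambda p:(np.array(p,float)+.5)/6-.5+[240,160]
ct=lambda p:(np.array(p,float)-[400,0]+.5)/6-.5+[295,150]
tc=onz(T,ct([(568,43),(752,138),(632,372),(445,275)]),.007); print(tc)
print("sides",np.linalg.norm(np.diff(np.r_[tc,tc[:1]],axis=0),axis=1)); c=tc.mean(0)
sc=onz(S,cs([(70,172),(162,335),(337,275)]),.007); print("side",sc, (sc[0]+sc[2])/2)
for k in((0,3),(1,2)):
    d=tc[k[0]]-tc[k[1]]; print("yaw",np.degrees(np.arctan2(d[1],d[0])))
d=tc[0]-tc[1]; print(np.degrees(np.arctan2(-d[0],d[1])))
d=sc[0]-sc[1];print("side yaw",np.degrees(np.arctan2(d[1],d[0]))); d=sc[1]-sc[2];print(np.degrees(np.arctan2(-d[0],d[1])))
print("centre",c)
print("pin",two(S,cs([(198,123)]),T,ct([(610,171)])))
# handle dark cloud
for n,f,(u0,v0,u1,v1) in(("S",S,(264,166,278,184)),("T",T,(326,162,342,182))):
    hsv=cv2.cvtColor(f["image"],cv2.COLOR_RGB2HSV); m=np.zeros(hsv.shape[:2],bool); m[v0:v1,u0:u1]=1
    m&=hsv[...,2]<60; P,uv=cloud(f,m);Q=P[P[:,2]>.042]; q=Q.mean(0); w=np.linalg.svd(Q-q)[2]; print(n,len(Q),q,"\n",w, "z",Q[:,2].min(),Q[:,2].max())
E
```

```text
[[ 0.60757163 -0.3389449   0.007     ]
 [ 0.57632532 -0.39449376  0.007     ]
 [ 0.50424023 -0.35534449  0.007     ]
 [ 0.53517936 -0.29945252  0.007     ]]
sides [0.06373388 0.08203002 0.06388382 0.08246386]
side [[ 0.60590764 -0.33551945  0.007     ]
 [ 0.53340411 -0.29609539  0.007     ]
 [ 0.50391958 -0.35288737  0.007     ]] [ 0.55491361 -0.34420341  0.007     ]
yaw -28.61393513300486
yaw -28.506300510903166
-29.357814144776604
side yaw -28.53529610842811
-27.436861082849596
centre [ 0.55582913 -0.34705892  0.007     ]
pin (array([ 0.55712721, -0.34712757,  0.05034486]), np.float64(0.0014685589739881887))
S 67 [ 0.56402945 -0.34763338  0.05887515] 
 [[-0.46641842  0.35259802 -0.81125119]
 [-0.5346131  -0.84303195 -0.05904213]
 [-0.70472881  0.40616718  0.58170914]] z 0.044742336350065415 0.06887275144611593
T 123 [ 0.56345071 -0.35162168  0.05965188] 
 [[-0.56388664  0.2386761  -0.79061089]
 [ 0.40024854  0.91636409 -0.00882938]
 [-0.72238007  0.32141962  0.61225523]] z 0.042452077718322934 0.07112937122699237
```

```bash
cat >> h.py <<'E'
from scipy.spatial.transform import Rotation as Ro
psi=np.radians(-28.5); hx=np.array([np.cos(psi),np.sin(psi),0]); lat=np.array([-np.sin(psi),np.cos(psi),0]); Z=np.array([0,0,1.])
U=.574*hx+.819*Z; N=-.819*hx+.574*Z
H=np.array([.567,-.351,.056]); FL=np.array([.4407,-.1955,.0296])
def start_R(alpha,sgn):  # tool dir alpha (deg) below horizontal along hx
    a=np.cos(np.radians(alpha))*hx-np.sin(np.radians(alpha))*Z; x=sgn*lat
    return np.c_[x,np.cross(a,x),a]
def eul(R): return Ro.from_matrix(R).as_euler("xyz")
RL0=np.c_[lat,-U,N]; RL0=np.c_[lat,-U,np.cross(lat,-U)]; RL0/=np.linalg.norm(RL0,axis=0)
def final_L(phi): # loupe level, handle (-y) pointing to heading phi (deg)
    y=-np.array([np.cos(np.radians(phi)),np.sin(np.radians(phi)),0]); return np.c_[np.cross(y,Z),y,Z]
def tcp(G,R): return G+.008*R[:,2]
E
python3 - <<'E'
from plant import robot
from h import *
S,T=load("side0.npz"),load("top0.npz")
for f in(S,T):
    P,_=cloud(f,np.ones((420,560),bool)); Q=P[(P[:,2]>.1)&(P[:,0]<.8)&(P[:,1]>-.3)]; print("tall",Q.min(0),Q.max(0)); Q=P[(P[:,2]>.25)&(P[:,0]<.75)]; print("vtall",Q.min(0),Q.max(0))
print("steelA",onz(T,[(282,265)],.02),"B",onz(T,[(341,263)],.012),"red",onz(T,[(245,168)],.02), onz(T,[(425,187)],.02))
lensz=FL[2]+.041
for al in(35,45,55,65):
  for sg in(1,-1):
    R=start_R(al,sg); q=robot.inverse_kinematics(tcp(H,R),eul(R))
    qo=robot.inverse_kinematics(tcp(H+.06*U,R),eul(R)); qb=robot.inverse_kinematics(tcp(H,R)-.1*R[:,2],eul(R))
    print(al,sg,None if q is None else np.round(q,2),qo is not None,qb is not None)
    rel=RL0.T@R
    for phi in range(-150,150,30):
        L=final_L(phi); Rf=L@rel; lens=np.array([FL[0],FL[1],lensz]); G=lens+L@[0,-.032,0]
        k=robot.inverse_kinematics(tcp(G,Rf),eul(Rf))
        if k is not None: print("   ",phi,np.round(k,2))
E
```

```text
tall [ 0.04873549 -0.29203423  0.10000016] [0.79998272 0.17388941 0.37247944]
vtall [ 0.04873549 -0.69331976  0.25001636] [0.61092413 0.14126307 0.37247944]
tall [ 0.3054307  -0.29758746  0.10000117] [0.79997171 0.23522219 0.36945849]
vtall [ 0.3054307  -0.02482926  0.25010014] [0.61043381 0.08875412 0.36945849]
steelA [[ 0.40843904 -0.26145771  0.02      ]] B [[ 0.41078293 -0.3658587   0.012     ]] red [[ 0.58553381 -0.19619914  0.02      ]] [[ 0.54404689 -0.5218117   0.02      ]]
35 1 [ 1.38  1.06 -1.19  2.28  2.56  0.99 -0.38] True False
    -150 [ 0.65  0.37 -0.32  2.15  0.19  0.64 -0.85]
    -120 [ 0.73  0.4  -0.4   2.12  0.25  0.67 -0.37]
    -90 [ 0.79  0.44 -0.49  2.08  0.32  0.7   0.09]
    -60 [ 0.84  0.48 -0.59  2.05  0.39  0.73  0.53]
    -30 [ 0.83  0.49 -0.62  2.03  0.42  0.74  1.  ]
    0 [ 0.87  0.51 -0.71  2.03  0.48  0.77  1.43]
    30 [ 1.15  0.73 -1.18  2.04  0.84  0.97  1.61]
    60 [ 1.14  0.7  -1.18  2.07  0.82  0.95  2.12]
    90 [-0.56  0.61  1.11  2.2  -0.79  0.82 -2.07]
    120 [ 0.34  0.34 -0.07  2.18  0.04  0.62 -2.37]
35 -1 [ 1.27  0.9  -0.99  2.28  2.64
[... 3295 characters left out ...]
9  1.08  1.53  1.73]
    90 [ 0.82  0.74 -1.18  2.2   1.25  1.33  2.04]
    120 [ 0.94  0.59 -1.18  2.39  1.47  1.02  2.36]
65 -1 [ 0.24  0.53  0.33  2.04 -0.82  0.22 -0.81] True True
    -150 [ 0.87  0.37 -0.2   2.32 -1.03  0.49 -2.57]
    -120 [ 0.62  0.47  0.12  2.12 -0.79  0.85 -2.31]
    -90 [ 0.58  0.56  0.08  1.92 -0.52  1.06 -2.13]
    -60 [ 0.51  0.63  0.02  1.78 -0.28  1.21 -1.93]
    -30 [ 0.42  0.67 -0.06  1.71 -0.04  1.29 -1.7 ]
    0 [ 0.35  0.66 -0.16  1.73  0.2   1.29 -1.48]
    30 [ 0.28  0.61 -0.25  1.84  0.45  1.21 -1.27]
    60 [ 0.28  0.54 -0.37  2.02  0.71  1.08 -1.09]
    90 [ 0.31  0.44 -0.47  2.22  1.    0.89 -0.92]
    120 [ 0.27  0.32 -0.33  2.42  1.35  0.57 -0.74]
```

```bash
python3 - <<'E'
from plant import robot
from h import *
G=H+.003*U
for al in(50,53,56,59,61,63):
    R=start_R(al,1); p=tcp(G,R)-.003*R[:,2]
    print(al,[None if q is None else np.round(q,2).tolist() for q in(robot.inverse_kinematics(p+v,eul(R)) for v in(0*U,-.09*R[:,2],.06*U,.06*U+.08*Z))])
E
```

```text
50 [[1.35, 0.89, -1.18, 2.15, 2.03, 0.75, -0.07], [1.42, 0.6, -1.17, 2.25, 1.88, 0.54, -0.1], [1.34, 0.81, -1.18, 2.06, 1.84, 0.67, 0.08], [1.0, 0.4, -0.63, 2.02, 1.26, 0.24, 0.4]]
53 [[1.35, 0.88, -1.18, 2.12, 1.91, 0.73, 0.03], [1.41, 0.59, -1.17, 2.2, 1.69, 0.53, 0.07], [0.97, 0.53, -0.61, 2.04, 1.65, 0.28, 0.05], [0.93, 0.38, -0.54, 1.99, 0.91, 0.26, 0.74]]
56 [[1.23, 0.74, -0.99, 2.09, 1.77, 0.55, 0.05], [1.02, 0.37, -0.63, 2.17, 1.33, 0.23, 0.3], [0.98, 0.54, -0.63, 2.0, 1.35, 0.3, 0.34], [0.96, 0.4, -0.58, 1.95, 0.76, 0.33, 0.89]]
59 [[0.97, 0.58, -0.62, 2.07, 1.54, 0.31, 0.15], [0.92, 0.35, -0.51, 2.13, 0.89, 0.23, 0.73], [0.86, 0.51, -0.48, 1.97, 0.97, 0.27, 0.68], [0.95, 0.41, -0.58, 1.91, 0.64, 0.4, 1.01]]
61 [[0.84, 0.54, -0.44, 2.05, 1.26, 0.23, 0.39], [0.93, 0.36, -0.53, 2.1, 0.74, 0.28, 0.87], [0.89, 0.52, -0.51, 1.95, 0.87, 0.32, 0.79], [0.94, 0.42, -0.58, 1.88, 0.58, 0.45, 1.07]]
63 [[0.82, 0.54, -0.43, 2.03, 1.04, 0.25, 0.61], [0.94, 0.37, -0.55, 2.07, 0.65, 0.34, 0.97], [0.89, 0.52, -0.53, 1.92, 0.79, 0.37, 0.87], [0.94, 0.42, -0.58, 1.86, 0.54, 0.5, 1.11]]
```

```bash
python3 - <<'E'
from plant import robot
from h import *
G=H+.003*U; R=start_R(57,1); p=tcp(G,R)-.003*R[:,2]
robot.goto(p-.09*R[:,2],eul(R)); robot.grip(.5,60)
print(robot.move_straight(p-.0*R[:,2],vel=.08,contact_N=6))
s=robot.sense(); print(s["t"],s["tcp_pos"]-p,s["wrist_force"],s["opening"],np.round(s["joint_pos"],2))
a=[]
for n,(u,v) in(("side",(240,140)),("top",(295,135))):
    f=robot.grab_frame(n); np.savez(f"{n}1.npz",**f); a.append(cv2.resize(f["image"][v:v+80,u:u+80],None,fx=5,fy=5,interpolation=cv2.INTER_CUBIC))
cv2.imwrite("pics/pre.png",np.hstack(a)[:,:,::-1])
E
```

```text
False
3.6 [7.40363097e-06 2.08923117e-05 3.84015647e-04] [ 0.08949617 -0.39175073  0.40902358] 0.4999900812492271 [ 0.93  0.57 -0.56  2.1   1.75  0.27 -0.07]
```

View pics/pre.png

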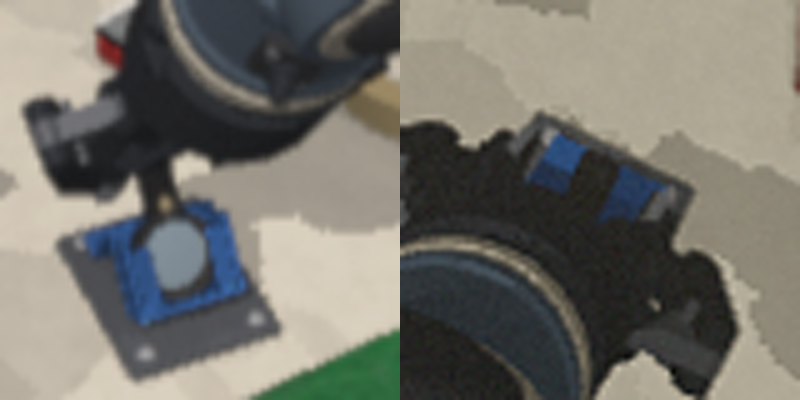

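Both fingertips straddle the handle: the light tips are at (548,135) and (660,205) and the handle end at (597,170), so it sits centred.

```bash
python3 - <<'E'
from plant import robot
from h import *
R=start_R(57,1); 
robot.grip(0.0,60); s=robot.sense(); print(s["opening"],s["wrist_force"],s["tcp_pos"])
p=s["tcp_pos"].copy() if hasattr(s["tcp_pos"],"copy") else np.array(s["tcp_pos"])
p=np.array(p)
print(robot.move_straight(p+.02*U,vel=.05,contact_N=15)); s=robot.sense(); print(s["wrist_force"],s["opening"])
print(robot.move_straight(p+.06*U,vel=.08,contact_N=15)); s=robot.sense(); print(s["wrist_force"],s["opening"])
robot.move_straight(p+.06*U+.06*Z,vel=.12); s=robot.sense(); print(s["t"],s["opening"],s["wrist_force"])
a=[]
for n in("side","top"):
    f=robot.grab_frame(n); np.savez(f"{n}2.npz",**f); u,v=proj(f,p+.06*U+.06*Z-.03*Z).astype(int)[0]; u0,v0=max(u-50,0),max(v-50,0);a.append(cv2.resize(f["image"][v0:v0+100,u0:u0+100],(400,400),interpolation=cv2.INTER_CUBIC)); print(u0,v0)
cv2.imwrite("pics/lift.png",np.hstack(a)[:,:,::-1])
E
```

```text
0.08150444365888714 [ 0.00744377 -1.22005731  1.04264861] [ 0.5710707  -0.35333371  0.05454851]
False
[0.1859151  0.3818048  0.11590037] 0.07355264548800393
False
[-0.43550175 -0.39999474 -0.56362117] 0.06892087157016083
6.0583 0.06879805857144458 [-0.54593643 -0.43601386 -1.60822853]
211 82
295 88
```

View pics/lift.png

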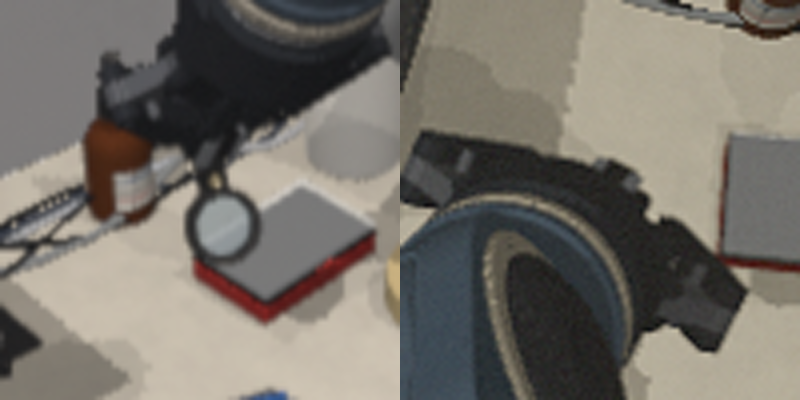

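The loupe is out and in the fingers: lens ring at side crop (223,226), i.e. pixel (266.6,138.4). The opening is lower than 14 mm would suggest, so I compare the loupe's position with the expected one.

```bash
python3 - <<'E'
from plant import robot
from h import *
S=load("side2.npz")
robot.grip(0.0,90)
s=robot.sense(); print(s["opening"],s["tcp_pos"])
R=Ro.from_euler("xyz",s["tcp_rot"]).as_matrix(); G=np.array(s["tcp_pos"])-.008*R[:,2]+.003*R[:,2]
# expected handle centre = G-.003U (grip at y=-21); lens = handle centre -.032 U
Lx=G-.003*U-.032*U; print("exp lens",Lx,proj(S,Lx))
hsv=cv2.cvtColor(S["image"],cv2.COLOR_RGB2HSV); m=np.zeros((420,560),bool); m[125:150,254:280]=1
P,uv=cloud(S,m); k=np.linalg.norm(P-Lx,axis=1)<.03; Q=P[k]; print(len(Q),uv[k].mean(0)); q=Q.mean(0); w=np.linalg.svd(Q-q)[2]
print(q,"normal",w[2],"exp N",N,"extent",np.ptp((Q-q)@w.T,axis=0)); print("lens est",q-.005*w[2]*np.sign(w[2]@N), "minus exp", q-.005*N-Lx)
print("lat,U,N comps",(q-.005*N-Lx)@np.c_[lat,U,N])
E
```

```text
0.022849341863079495 [ 0.60125934 -0.36952792  0.16323346]
exp lens [ 0.58121268 -0.35864459  0.13876361] [[266.22037715 137.42595998]]
332 [265.77710843 137.00903614]
[ 0.58230377 -0.35873707  0.13910774] normal [-0.76600903  0.42602529  0.48138614] exp N [-0.71975122  0.39079302  0.574     ] extent [0.04547039 0.03501067 0.01502406]
lens est [ 0.58613381 -0.3608672   0.13670081] minus exp [ 0.00468985 -0.00204645 -0.00252587]
lat,U,N comps [ 0.00043935  0.00085756 -0.00562511]
```

```bash
cat >> h.py <<'E'
REL=RL0.T@start_R(57,1); PHI=-30
def goal(lens,phi=PHI):
    L=final_L(phi); Rf=L@REL; G=lens+L@np.array([0,-.035,0]); return G+.005*Rf[:,2],Rf
E
python3 - <<'E'
from plant import robot
from h import *
lens=FL+[0,0,.16]; p,Rf=goal(lens)
robot.goto(p,eul(Rf)); s=robot.sense(); print(s["t"],s["opening"],s["tcp_pos"]-p,s["wrist_force"],np.round(s["joint_pos"],2))
p,Rf=goal(FL+[0,0,.09]); robot.move_straight(p,vel=.1); s=robot.sense(); print(s["t"],s["opening"])
a=[]
for n in("side","top"):
    f=robot.grab_frame(n); np.savez(f"{n}3.npz",**f); u,v=proj(f,FL+[0,0,.06]).astype(int)[0]; u0,v0=u-50,v-50;a.append(cv2.resize(f["image"][v0:v0+100,u0:u0+100],(400,400),interpolation=cv2.INTER_CUBIC)); print(n,u0,v0,"exp lens",proj(f,FL+[0,0,.09]))
    m=np.zeros((420,560),bool); m[v0:v0+100,u0:u0+100]=1; P,uv=cloud(f,m); D=P-(FL+[0,0,.09]); k=(np.linalg.norm(D[:,:2],axis=1)<.016)&(abs(D[:,2])<.025); Q=P[k]; print(len(Q))
    if len(Q)>30: q=Q.mean(0); print(q,np.linalg.svd(Q-q)[2][2])
cv2.imwrite("pics/over.png",np.hstack(a)[:,:,::-1])
E
```

```text
7.4167 0.022452139596510864 [-6.61864358e-05 -7.84279480e-04 -5.30037858e-04] [-0.06234406 -1.53684331 -1.00124782] [ 0.99  0.62 -0.91  1.67  0.33  1.45  1.04]
8.2667 0.016971862364649253
side 221 193 exp lens [[271.06341732 232.29185488]]
233
[ 0.4436467 -0.1972437  0.099567 ] [ 0.34019917 -0.16998943 -0.92486113]
top 190 193 exp lens [[238.29767132 241.10563204]]
235
[ 0.44344345 -0.19741848  0.09995496] [ 0.3665005  -0.13718994 -0.92024796]
```

View pics/over.png

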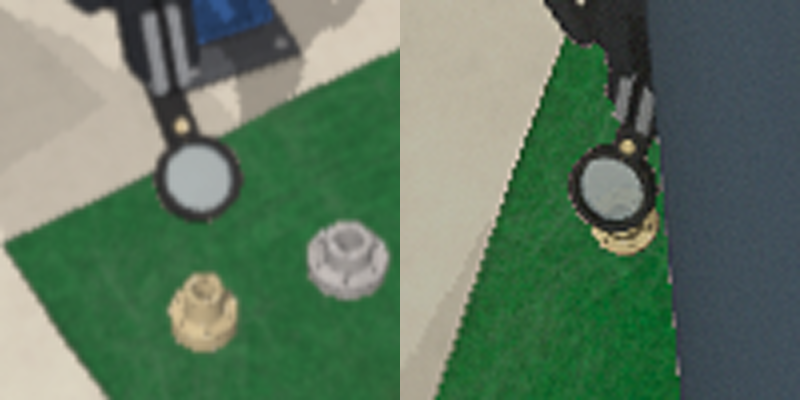

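The loupe hangs in the fingers over the flange, ring at side (270,237), lens end visibly drooping: it has turned in the grip. I measure the tilt properly, without clipping, and check whether it is still drifting.

```bash
cat >> h.py <<'E'
def lensfit(f,c,rad=20):
    "lens by its grey-blue glass: contour centre + depth plane. c: approx pixel"
    hsv=cv2.cvtColor(f["image"],cv2.COLOR_RGB2HSV).astype(int); rgb=f["image"].astype(int)
    m=((hsv[...,2]>110)&(hsv[...,1]<70)&(rgb[...,2]>=rgb[...,0])).astype(np.uint8)
    _,lab,st,ce=cv2.connectedComponentsWithStats(m); 
    ok=[i for i in range(1,len(st)) if st[i,4]>60 and st[i,4]<700]; i=min(ok,key=lambda i:np.linalg.norm(ce[i]-c))
    e=cv2.fitEllipse(max(cv2.findContours((lab==i).astype(np.uint8),0,1)[0],key=len))
    P,_=cloud(f,cv2.erode((lab==i).astype(np.uint8),np.ones((3,3)))>0); md=np.median(P,0); 
    for _ in range(3):
        P=P[np.linalg.norm(P-md,axis=1)<.02]; q=P.mean(0); w=np.linalg.svd(P-q)[2][2]; w=w*np.sign(w[2]); r=(P-q)@w; P=P[abs(r)<2.5*r.std()+1e-4]
    return e,ce[i],q,w,len(P)
E
python3 - <<'E'
from plant import robot
from h import *
for k in range(2):
    for n,c in(("side",(270.5,237.5)),("top",(243,239.5))):
        f=robot.grab_frame(n); e,ce,q,w,k2=lensfit(f,c); print(n,np.round(ce,1),np.round(e[1],1),q.round(4),w.round(3),k2)
    robot.sleep(.5); s=robot.sense(); print(s["opening"],s["t"],s["tcp_pos"])
L=final_L(PHI); print("yax",L[:,1])
E
```

```text
side [270.2 236.7] [15.  16.1] [ 0.4462 -0.1997  0.1003] [-0.395  0.209  0.895] 146
top [241.8 238.7] [12.3 14.5] [ 0.4487 -0.1987  0.1015] [-0.422  0.331  0.844] 52
0.018826934284113375 8.9667 [ 0.46938911 -0.21207784  0.11497168]
side [270.5 237.3] [15.  16.1] [ 0.4454 -0.1994  0.0995] [-0.439  0.211  0.874] 149
top [241.7 239.1] [12.1 14.5] [ 0.4488 -0.1991  0.1018] [-0.414  0.351  0.84 ] 43
0.020041241155605995 9.5667 [ 0.46938994 -0.21206066  0.1149535 ]
yax [-0.8660254  0.5       -0.       ]
```

```bash
python3 - <<'E'
from plant import robot
from h import *
def m(tag):
    o=[]
    for _ in range(3):
        f=robot.grab_frame("side"); e,ce,q,w,k2=lensfit(f,(270.5,237.5)); o.append(np.r_[ce,q,w])
    print(tag,np.mean(o,0).round(4),round(robot.sense()["opening"],4),round(robot.sense()["t"],2)); return f
m("a"); robot.sleep(1); m("b"); robot.grip(0,120); m("c"); robot.sleep(1.); f=m("d")
im=cv2.resize(f["image"][185:250,235:300],None,fx=9,fy=9,interpolation=cv2.INTER_CUBIC)
im=np.clip(im.astype(float)*1.8,0,255).astype(np.uint8); cv2.imwrite("pics/grip.png",im[:,:,::-1])
E
```

```text
a [ 2.704732e+02  2.373233e+02  4.453000e-01 -1.994000e-01  9.960000e-02
 -4.223000e-01  2.226000e-01  8.785000e-01] 0.0175 9.72
b [ 2.704645e+02  2.373128e+02  4.454000e-01 -1.994000e-01  9.960000e-02
 -4.267000e-01  1.935000e-01  8.830000e-01] 0.016 10.87
c [ 2.704645e+02  2.373128e+02  4.454000e-01 -1.995000e-01  9.960000e-02
 -4.288000e-01  1.898000e-01  8.830000e-01] 0.0204 11.23
d [ 2.704645e+02  2.373128e+02  4.453000e-01 -1.994000e-01  9.960000e-02
 -4.297000e-01  2.262000e-01  8.736000e-01] 0.0179 12.38
```

View pics/grip.png

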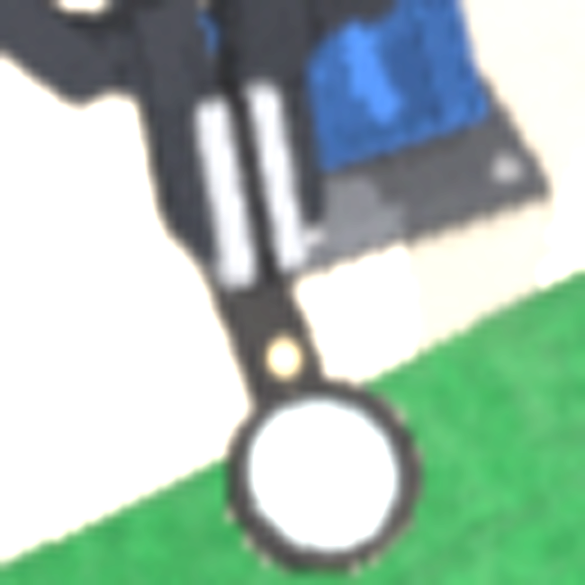

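The loupe is now steady (no drift over 2.5 s), but it is pinched near the fingertips and droops about 28°. I'll compensate by turning the tool that much further, slowly, then re-measure; first a reachability check.

```bash
cat >> h.py <<'E'
def tool_for(lens,relR,r,phi): Rf=final_L(phi)@relR; return lens-Rf@r,Rf
E
python3 - <<'E'
from plant import robot
from h import *
s=robot.sense(); R=Ro.from_euler("xyz",s["tcp_rot"]).as_matrix(); lens=np.array([.4475,-.1995,.0985]); r=R.T@(lens-s["tcp_pos"]); print("r tool",r)
rel=Ro.from_euler("x",28,degrees=True).as_matrix()@REL; np.savez("grip.npz",rel=rel,r=r)
for phi in(-120,-90,-60,-45,-30,-15,0,20):
    for dz in(.041,.08):
        p,Rf=tool_for(FL+[0,0,dz],rel,r,phi); q=robot.inverse_kinematics(p,eul(Rf)); print(phi,dz,p.round(3),Rf[:,2].round(2),None if q is None else np.round(q,2))
E
```

```text
r tool [-7.48492887e-05 -1.72406217e-02  2.47080163e-02]
-120 0.041 [ 0.426 -0.222  0.073] [ 0.38  0.66 -0.64] [ 1.48  0.77 -0.8   2.03 -0.44  0.82  0.59]
-120 0.08 [ 0.426 -0.222  0.112] [ 0.38  0.66 -0.64] [ 1.49  0.69 -0.81  2.02 -0.47  0.89  0.58]
-90 0.041 [ 0.441 -0.226  0.073] [-0.    0.77 -0.64] [ 1.25  0.86 -0.74  1.76 -0.18  1.21  0.67]
-90 0.08 [ 0.441 -0.226  0.112] [-0.    0.77 -0.64] [ 1.26  0.81 -0.75  1.75 -0.21  1.27  0.66]
-60 0.041 [ 0.456 -0.221  0.073] [-0.38  0.66 -0.64] [ 1.04  0.95 -0.74  1.55  0.05  1.53  0.82]
-60 0.08 [ 0.456 -0.221  0.112] [-0.38  0.66 -0.64] [ 1.04  0.9  -0.75  1.54  0.02  1.58  0.82]
-45 0.041 [ 0.462 -0.217  0.073] [-0.54  0.54 -0.64] [ 0.93  0.98 -0.75  1.49  0.16  1.65  0.92]
-45 0.08 [ 0.462 -0.217  0.112] [-0.54  0.54 -0.64] [ 0.94  0.93 -0.76  1.48  0.13  1.7   0.92]
-30 0.041 [ 0.467 -0.21   0.073] [-0.66  0.38 -0.64] [ 0.84  1.   -0.77  1.46  0.28  1.74  1.04]
-30 0.08 [ 0.467 -0.21   0.112] [-0.66  0.38 -0.64] [ 0.85  0.95 -0.78  1.45  0.25  1.79  1.03]
-15 0.041 [ 0.47  -0.203  0.073] [-0.74  0.2  -0.64] [ 0.76  1.01 -0.79  1.46  0.41  1.8   1.15]
-15 0.08 [ 0.47  -0.203  0.112] [-0.74  0.2  -0.64] [ 0.77  0.96 -0.81  1.45  0.38  1.85  1.16]
0 0.041 [ 0.471 -0.195  0.073] [-0.77  0.   -0.64] [ 0.69  1.   -0.82  1.49  0.54  1.84  1.27]
0 0.08 [ 0.471 -0.195  0.112] [-0.77  0.   -0.64] [ 0.7   0.96 -0.84  1.49  0.52  1.89  1.28]
20 0.041 [ 0.469 -0.185  0.073] [-0.72 -0.26 -0.64] [ 0.62  0.98 -0.87  1.59  0.72  1.85  1.41]
20 0.08 [ 0.469 -0.185  0.112] [-0.72 -0.26 -0.64] [ 0.63  0.94 -0.89  1.58  0.69  1.9   1.43]
```

```bash
python3 - <<'E'
from plant import robot
from h import *
g=load("grip.npz"); rel,r=g["rel"],g["r"]
p,Rf=tool_for(FL+[0,0,.08],rel,r,-30)
p0=np.array(robot.sense()["tcp_pos"]); R0=Ro.from_euler("xyz",robot.sense()["tcp_rot"])
from scipy.spatial.transform import Slerp
sl=Slerp([0,1],Ro.concatenate([R0,Ro.from_matrix(Rf)]))
lens0=p0+R0.as_matrix()@r
for k in(.5,1):
    Rk=sl(k).as_matrix(); lk=lens0*(1-k)+(FL+[0,0,.08])*k
    robot.move_straight(lk-Rk@r,vel=.015,attitude=eul(Rk))
    for n in("side","top"):
        f=robot.grab_frame(n); np.savez(f"{n}4.npz",**f)
        try:
            e,ce,q,w,c=lensfit(f,proj(f,lk)[0]); print(k,n,ce.round(1),np.round(e[1],1),"exp",proj(f,lk)[0].round(1),q.round(4),w.round(3),"exp",lk.round(4),c)
        except Exception as x: print(n,x)
    s=robot.sense(); print(s["t"],s["opening"],np.round(s["wrist_force"],1))
a=[]
for n in("side","top"):
    f=load(f"{n}4.npz"); u,v=proj(f,FL+[0,0,.05]).astype(int)[0]; a.append(cv2.resize(f["image"][v-40:v+40,u-40:u+40],(400,400),interpolation=cv2.INTER_CUBIC)); print(u-40,v-40)
cv2.imwrite("pics/tilt.png",np.hstack(a)[:,:,::-1])
E
```

```text
0.5 side [270.7 237.8] [14.1 15.8] exp [270.3 236.6] [ 0.4435 -0.1977  0.1014] [-0.302  0.129  0.944] exp [ 0.4441 -0.1975  0.104 ] 136
0.5 top [240.3 240.6] [13.4 15.5] exp [240.6 240. ] [ 0.4465 -0.1954  0.1033] [-0.319  0.219  0.922] exp [ 0.4441 -0.1975  0.104 ] 56
12.875 0.013870538179709496 [ 1.   0.9 -0.1]
1 side [271.9 238. ] [12.6 16.1] exp [271.1 236.2] [ 0.44   -0.1964  0.1047] [-0.181  0.06   0.982] exp [ 0.4407 -0.1955  0.1096] 122
1 top [237.6 241.1] [11.9 15.5] exp [239.  241.8] [ 0.4428 -0.1922  0.1059] [-0.064  0.138  0.988] exp [ 0.4407 -0.1955  0.1096] 58
13.3667 0.014524769381482651 [-0.9 -0.   0. ]
231 207
200 203
```

View pics/tilt.png

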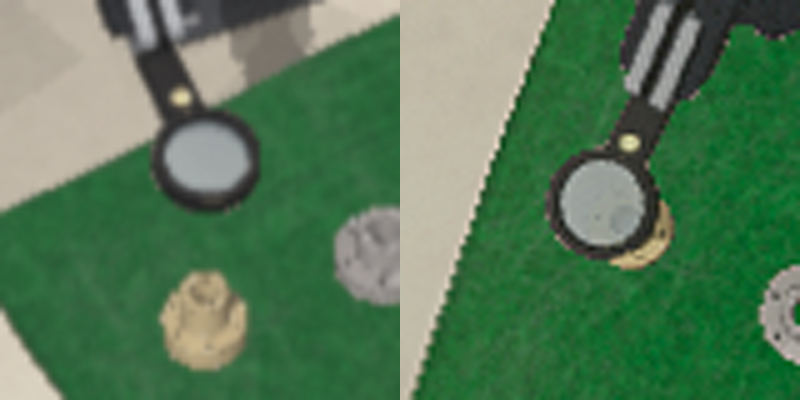

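The lens is still tilted roughly 9°, and only the handle's end seems to be between the fingers. I check for drift and compare the projected tip positions with the picture.

```bash
python3 - <<'E'
from plant import robot
from h import *
s=robot.sense(); p=np.array(s["tcp_pos"]); R=Ro.from_euler("xyz",s["tcp_rot"]).as_matrix()
for n in("side","top"):
    f=load(f"{n}4.npz"); u,v=proj(f,FL+[0,0,.05]).astype(int)[0]; off=np.array([u-40,v-40])
    for d in(-.03,-.008,0,.011): print(n,d,((proj(f,p+d*R[:,2])[0]-off)*5+([400,0] if n=="top" else [0,0])).round())
for k in range(2):
    for n in("side","top"):
        o=[]
        for _ in range(3):
            f=robot.grab_frame(n); e,ce,q,w,c=lensfit(f,(271,238) if n=="side" else (238,241)); o.append(np.r_[ce,q,w])
        print(n,np.mean(o,0).round(4))
    robot.sleep(.7); print(robot.sense()["t"],robot.sense()["opening"])
E
```

```text
side -0.03 [139. -13.]
side -0.008 [159.  51.]
side 0 [166.  74.]
side 0.011 [175. 106.]
top -0.03 [669.  39.]
top -0.008 [646.  92.]
top 0 [638. 111.]
top 0.011 [627. 137.]
side [ 2.718045e+02  2.374972e+02  4.399000e-01 -1.960000e-01  1.065000e-01
 -1.461000e-01  4.030000e-02  9.883000e-01]
top [ 2.379362e+02  2.408513e+02  4.430000e-01 -1.924000e-01  1.061000e-01
 -6.570000e-02  2.574000e-01  9.439000e-01]
14.3667 0.01900324010215216
side [ 2.719348e+02  2.381522e+02  4.403000e-01 -1.969000e-01  1.038000e-01
 -1.612000e-01  3.920000e-02  9.860000e-01]
top [ 2.381160e+02  2.409943e+02  4.430000e-01 -1.933000e-01  1.043000e-01
 -2.022000e-01  5.380000e-02  9.667000e-01]
15.3667 0.014382759519419227
```

```bash
python3 - <<'E'
from plant import robot
from h import *
def m(tag):
    for n in("side","top"):
        f=robot.grab_frame(n); np.savez(f"{n}5.npz",**f)
        try: e,ce,q,w,c=lensfit(f,proj(f,X)[0]); print(tag,n,ce.round(1),q.round(4),w.round(3),end=" ")
        except Exception as x: print(tag,n,x)
    s=robot.sense(); print(round(s["opening"],4),round(s["t"],2))
s=robot.sense(); p=np.array(s["tcp_pos"])
X=np.array([.492,-.216,.055])
robot.move_straight(p+[.05,-.02,-.05],vel=.08); m("moved")
for g in(60,40,25):
    robot.grip(0.0,g); m(g)
E
```

```text
moved side [257.  235.5] [ 0.4902 -0.2168  0.0539] [-0.186  0.053  0.981] moved top [255.3 217. ] [ 0.4896 -0.2176  0.0542] [-0.205  0.056  0.977] 0.0192 16.53
60 side [257.1 235.4] [ 0.4902 -0.217   0.0538] [-0.102  0.068  0.992] 60 top [255.5 217.1] [ 0.4878 -0.2197  0.054 ] [-0.22   0.077  0.972] 0.0178 16.85
40 side [257.  235.5] [ 0.4905 -0.2168  0.0536] [-0.175  0.03   0.984] 40 top [255.3 217.1] [ 0.489  -0.2174  0.0538] [-0.215  0.088  0.973] 0.0133 17.17
25 side [257.  235.5] [ 0.4904 -0.2167  0.0538] [-0.168  0.081  0.982] 25 top [255.3 217. ] [ 0.4892 -0.2175  0.0536] [-0.179  0.084  0.98 ] 0.0183 17.48
```

Strength makes no difference to the opening, so the fingers have closed past the handle (adaptive linkage splayed, pinching with the tips only). I'll slide the loupe back into the pocket and re-grip it deeper. The target is the original lens position, taken with the same estimator.

```bash
cat >> h.py <<'E'
def meas(robot,X):
    o={}
    for n in("side","top"):
        f=robot.grab_frame(n); np.savez(f"{n}_last.npz",**f)
        try: e,ce,q,w,c=lensfit(f,proj(f,X)[0]); o[n]=(q,w,ce)
        except Exception as x: print(n,"fail",x)
    for n,(q,w,ce) in o.items(): print(n,ce.round(1),q.round(4),w.round(3))
    return o
E
python3 - <<'E'
from plant import robot
from h import *
S,T=load("side0.npz"),load("top0.npz")
q0=[]
for n,f,c in(("s",S,(275,190.8)),("t",T,(327,185.5))):
    e,ce,q,w,k=lensfit(f,c); q0.append(q); print(n,ce.round(1),np.round(e[1],1),q.round(4),w.round(3),k)
print("N",N,"H-.032U",H-.032*U, "offs lat,U,N", [((q-(H-.032*U))@np.c_[lat,U,N]).round(4) for q in q0])
q0=np.mean(q0,0)
s=robot.sense(); R=Ro.from_euler("xyz",s["tcp_rot"]).as_matrix(); q=np.array([.4897,-.2171,.0538]); r=R.T@(q-s["tcp_pos"])
rel=Ro.from_euler("x",38.5,degrees=True).as_matrix()@REL; np.savez("grip2.npz",rel=rel,r=r,q0=q0)
Rn=RL0@rel; print("toolz",Rn[:,2])
for t in(.1,.045,.012):
    k=robot.inverse_kinematics(q0+t*U-Rn@r,eul(Rn)); print(t,None if k is None else np.round(k,2))
E
```

```text
s [275.  190.5] [10.1 11.9] [ 0.5486 -0.3427  0.0303] [-0.744  0.416  0.523] 64Traceback (most recent call last):
  File "<stdin>", line 6, in <module>
  File "h.py", line 37, in lensfit
    ok=[i for i in range(1,len(st)) if st[i,4]>60 and st[i,4]<700]; i=min(ok,key=lambda i:np.linalg.norm(ce[i]-c))
                                                                      ~~~^^^^^^^^^^^^^^^^^^^^^^^^^^^^^^^^^^^^^^^^^
ValueError: min() iterable argument is empty
```

```bash
sed -i 's/hsv\[...,2\]>110/hsv[...,2]>vmin/; s/def lensfit(f,c,rad=20)/def lensfit(f,c,vmin=110)/' h.py; python3 - <<'E'
from plant import robot
from h import *
S,T=load("side0.npz"),load("top0.npz")
print(T["image"][184:188,324:331].reshape(-1,3)[::5])
q0=[]
for n,f,c,v in(("s",S,(275,190.8),110),("t",T,(327,185.5),85)):
    try: e,ce,q,w,k=lensfit(f,c,v); q0.append(q); print(n,ce.round(1),np.round(e[1],1),q.round(4),w.round(3),k)
    except Exception as x:
        m=np.zeros((420,560),np.uint8); cv2.circle(m,(327,186),4,1,-1); P,_=cloud(f,m>0); q=np.median(P,0); q0.append(q); print("t fallback",q)
print("H-.032U",H-.032*U, "offs lat,U,N", [((q-(H-.032*U))@np.c_[lat,U,N]).round(4) for q in q0])
q0=np.mean(q0,0)
s=robot.sense(); R=Ro.from_euler("xyz",s["tcp_rot"]).as_matrix(); q=np.array([.4897,-.2171,.0538]); r=R.T@(q-s["tcp_pos"])
rel=Ro.from_euler("x",38.5,degrees=True).as_matrix()@REL; np.savez("grip2.npz",rel=rel,r=r,q0=q0)
Rn=RL0@rel; print("toolz",Rn[:,2])
for t in(.1,.045,.012):
    k=robot.inverse_kinematics(q0+t*U-Rn@r,eul(Rn)); print(t,None if k is None else np.round(k,2))
E
```

```text
[[ 92 103 104]
 [ 94 106 108]
 [ 88 102 104]
 [ 92 102 103]
 [ 91 103 105]
 [ 92 102 104]]
s [275.  190.5] [10.1 11.9] [ 0.5486 -0.3427  0.0303] [-0.744  0.416  0.523] 64
t [326.3 185.5] [ 8.5 13.2] [ 0.5479 -0.3427  0.0295] [-0.732  0.408  0.545] 57
H-.032U [ 0.55085789 -0.34223555  0.029792  ] offs lat,U,N [array([-0.0015, -0.0006,  0.0017]), array([-0.0018, -0.0016,  0.0018])]
toolz [-0.08423089  0.04573364 -0.9953962 ]
0.1 [ 0.96  0.8  -0.83  1.38  0.56  1.31  1.17]
0.045 [ 0.99  0.8  -0.82  1.5   0.58  1.2   1.13]
0.012 [ 1.    0.81 -0.81  1.57  0.6   1.14  1.11]
```

```bash
python3 - <<'E'
from plant import robot
from h import *
g=load("grip2.npz"); rel,r,q0=g["rel"],g["r"],g["q0"]; Rn=RL0@rel
p=np.array(robot.sense()["tcp_pos"]); robot.move_straight(p+[0,0,.06],vel=.12)
robot.goto(q0+.09*U-Rn@r,eul(Rn)); robot.move_straight(q0+.048*U-Rn@r,vel=.06)
X=q0+.048*U; o=meas(robot,X); print("exp",X,proj(load("side_last.npz"),X),proj(load("top_last.npz"),X))
s=robot.sense(); print(s["t"],s["opening"])
for n,(q,w,ce) in o.items(): print(n,((q-X)@np.c_[lat,U,N]).round(4), "tilt",np.degrees(np.arctan2(w@U,w@N)).round(1),"roll",np.degrees(np.arctan2(w@lat,w@N)).round(1))
a=[]
for n in("side","top"):
    f=load(f"{n}_last.npz"); u,v=proj(f,X).astype(int)[0]; a.append(cv2.resize(f["image"][v-40:v+40,u-40:u+40],(400,400),interpolation=cv2.INTER_CUBIC))
cv2.imwrite("pics/preins.png",np.hstack(a)[:,:,::-1])
E
```

```text
top fail min() iterable argument is empty
side [280.4 163. ] [ 0.5886 -0.4121  0.031 ] [0.098 0.829 0.551]
exp [ 0.57244989 -0.35584688  0.06924854] [[269.49138021 167.53331004]] [[334.87837589 166.39626985]]
19.7417 -0.001244867792641485
side [-0.0417 -0.0077 -0.0556] tilt 25.6 roll 53.7
```

View pics/preins.png

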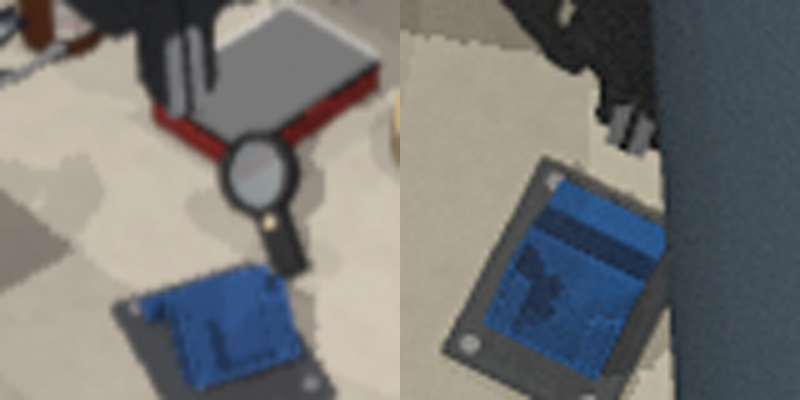

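The picture shows the loupe free of the fingers (side crop ring (260,175), handle end (290,265)): it dropped. I raise the arm and locate it.

```bash
python3 - <<'E'
from plant import robot
from h import *
p=np.array(robot.sense()["tcp_pos"]); robot.grip(.5,40)
robot.move_straight(p+[-.10,.02,.08],vel=.25)
a=[]
for n,(u,v) in(("side",(225,110)),("top",(280,110))):
    f=robot.grab_frame(n); np.savez(f"{n}6.npz",**f); a.append(cv2.resize(f["image"][v:v+100,u:u+100],(400,400),interpolation=cv2.INTER_CUBIC))
cv2.imwrite("pics/drop.png",np.hstack(a)[:,:,::-1]); print(robot.sense()["t"])
E
```

```text
20.9917
```

View pics/drop.png

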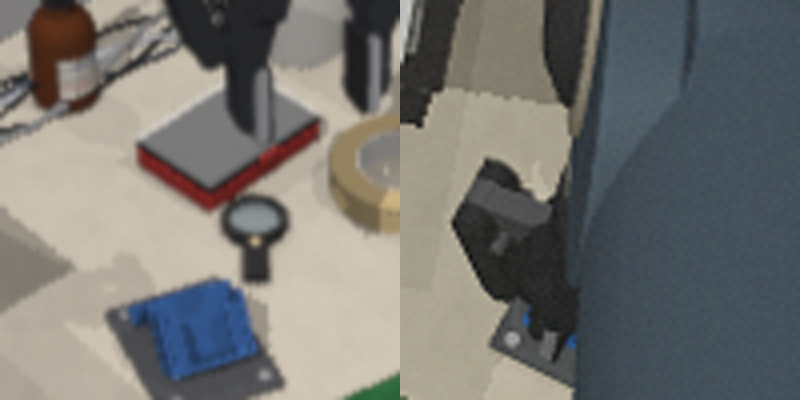

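The loupe lies flat on the bench, pin side up: lens at side pixel (288.8,164.3), handle end (289,180). I'll locate it precisely and pick it up with a vertical tool, gently and close to the lens (short lever).

```bash
python3 - <<'E'
from plant import robot
from h import *
f=load("side6.npz"); e,ce,q,w,k=lensfit(f,(288.7,164.3)); print("glass",ce,np.round(e[1],1),q,w,onz(f,[ce],.007))
im=f["image"]; m=np.zeros((420,560),np.uint8); m[158:184,278:300]=1; m&=(im.max(2)<75).astype(np.uint8)
P,uv=cloud(f,m>0); print(len(P),P.min(0),P.max(0))
d=onz(f,uv,.010); lens=onz(f,[ce],.007)[0]; far=d[np.linalg.norm(d[:,:2]-lens[:2],axis=1)>.023]; c=far.mean(0); print("n",len(far),"handle cen",c,np.linalg.norm((c-lens)[:2]))
far=far[np.linalg.norm(far[:,:2]-lens[:2],axis=1)<.042]
v=(c-lens)[:2]; print("heading",np.degrees(np.arctan2(v[1],v[0])), "end dist",np.linalg.norm(d[:,:2]-lens[:2],axis=1).max())
w=np.linalg.svd((far-far.mean(0))[:,:2])[2]; print("axis",w[0],np.degrees(np.arctan2(w[0][1],w[0][0])))
pin=[(225+256/4-.4,110+241/4-.4)]; pn=onz(f,pin,.0105)[0]; print("pin",pn,np.degrees(np.arctan2(*(pn-lens)[[1,0]])),np.linalg.norm((pn-lens)[:2]))
E
```

```text
glass [288.2295082  164.16393443] [ 6.1 10.3] [ 0.58951084 -0.44187933  0.00687724] [ 0.12799272 -0.15664485  0.97932643] [[ 0.58970652 -0.44171947  0.007     ]]
116 [ 0.5559119  -0.45603257  0.00373052] [ 0.61122185 -0.40105062  0.01411927]
n 55 handle cen [ 0.56717224 -0.41238925  0.01      ] 0.03698723361383212
heading 127.5349132031781 end dist 0.04992252925144261
axis [-0.72150989  0.69240413] 136.17928071773272
pin [ 0.57591627 -0.4246454   0.0105    ] 128.92682522799163 0.021947543508868586
```

```bash
cat >> h.py <<'E'
LENS1=np.array([.590,-.443,.0055]); HD=128.5; hd=np.array([np.cos(np.radians(HD)),np.sin(np.radians(HD)),0])
def pick(sg):
    x=sg*np.array([hd[1],-hd[0],0]); z=-Z; return np.c_[x,np.cross(z,x),z]
E
python3 - <<'E'
from plant import robot
from h import *
best=None
for sg in(1,-1):
    R=pick(sg); P=LENS1+.028*hd; P[2]=.013
    ks=[robot.inverse_kinematics(P+[0,0,h],eul(R)) for h in(0,.06)]
    rel=final_L(HD).T@R; r=R.T@(LENS1-P); print(sg,[None if k is None else np.round(k,2) for k in ks])
    for phi in(-60,-30,0,30,60,90,128):
        p,Rf=tool_for(FL+[0,0,.041],rel,r,phi); k=robot.inverse_kinematics(p,eul(Rf)); print("  ",phi,None if k is None else np.round(k,2))
    if ks[0] is not None and ks[1] is not None and best is None: best=sg
R=pick(best); P=LENS1+.028*hd; P[2]=.013
robot.grip(.4,20); robot.goto(P+[0,0,.06],eul(R)); print(robot.move_straight(P,vel=.1,contact_N=6)); s=robot.sense(); print(best,s["t"],s["tcp_pos"]-P,np.round(s["wrist_force"],1))
a=[]
for n in("side","top"):
    f=robot.grab_frame(n); np.savez(f"{n}7.npz",**f); u,v=proj(f,P).astype(int)[0]; a.append(cv2.resize(f["image"][v-35:v+35,u-35:u+35],(400,400),interpolation=cv2.INTER_CUBIC)); print(u-35,v-35)
cv2.imwrite("pics/pick.png",np.hstack(a)[:,:,::-1])
E
```

```text
1 [array([ 1.01,  0.85, -0.69,  1.57,  0.62,  0.96,  0.79]), array([ 1.03,  0.78, -0.73,  1.54,  0.57,  1.05,  0.82])]
   -60 [-0.44  0.63  1.11  2.11 -0.76  0.88 -1.49]
   -30 [-0.46  0.64  1.11  2.1  -0.77  0.89 -0.99]
   0 [ 0.57  0.4  -0.32  2.05  0.19  0.72 -1.43]
   30 [ 0.64  0.41 -0.44  2.06  0.26  0.72 -1.  ]
   60 [ 0.74  0.41 -0.56  2.09  0.33  0.73 -0.56]
   90 [ 0.84  0.42 -0.69  2.11  0.4   0.74 -0.11]
   128 [ 1.    0.45 -0.86  2.14  0.5   0.76  0.48]
-1 [array([-0.05,  1.05,  1.1 ,  1.64, -1.02,  1.13, -1.14]), array([-0.05,  0.95,  1.1 ,  1.61, -0.91,  1.17, -1.2 ])]
   -60 [ 0.99  0.5  -0.79  2.03  0.49  0.8   0.43]
   -30 [ 1.03  0.55 -0.9   2.02  0.58  0.85  0.86]
   0 [ 1.08  0.59 -1.    2.02  0.66  0.89  1.28]
   30 [ 1.12  0.64 -1.11  2.04  0.73  0.93  1.71]
   60 [ 1.18  0.7  -1.23  2.06  0.82  0.99  2.13]
   90 [ 1.25  0.77 -1.35  2.09  0.9   1.06  2.57]
   128 [-0.55  0.55  1.12  2.21 -0.71  0.8  -1.44]
False
1 22.6583 [4.04181235e-04 6.62830620e-05 1.00778450e-04] [ 0.3 -0.8  0.6]
253 135
333 138
```

View pics/pick.png

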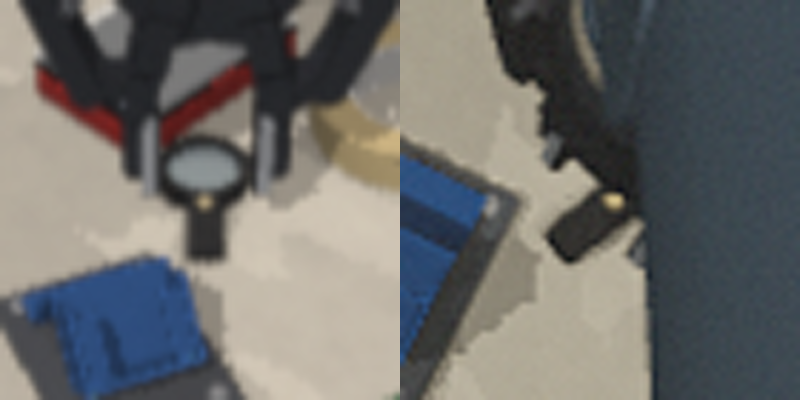

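Fingers straddle the handle: side crop tips at (150,192) and (265,190), handle between 187 and 225. I shift 3 mm towards the handle end, close gently, lift a little and measure.

```bash
python3 - <<'E'
from plant import robot
from h import *
R=pick(1); P=LENS1+.031*hd; P[2]=.0125
robot.move_straight(P,vel=.05); robot.grip(.1,25); s=robot.sense(); print(s["t"],s["opening"],np.round(s["wrist_force"],1),np.array(s["tcp_pos"])-P)
robot.sleep(.15); print(robot.sense()["opening"])
robot.move_straight(P+[0,0,.04],vel=.08); X=LENS1+[0,0,.042]
for k in range(2):
    o=meas(robot,X); s=robot.sense(); print(s["t"],s["opening"],proj(load("side_last.npz"),X)); robot.sleep(.2)
E
```

```text
23.375 0.09889671249442443 [-0.2  0.1 -0.3] [ 7.06529027e-06 -4.62092883e-05  1.85366715e-06]
0.09779554595686153
top fail min() iterable argument is empty
side [288.2 164.2] [ 0.5896 -0.4421  0.0067] [-0.004 -0.115  0.993]
24.275 0.09510514092772827 [[288.75733897 149.56652418]]
top fail min() iterable argument is empty
side [288.2 164.2] [ 0.5898 -0.4423  0.0064] [ 0.14  -0.178  0.974]
24.575 0.09933935365551928 [[288.75733897 149.56652418]]
```

```bash
python3 - <<'E'
from plant import robot
from h import *
R=pick(1); P=LENS1+.031*hd; P[2]=.0125
robot.move_straight(P,vel=.12,contact_N=6); robot.grip(0,30); s=robot.sense(); print(s["t"],s["opening"],np.round(s["wrist_force"],1),np.array(s["tcp_pos"])-P)
robot.move_straight(P+[0,0,.03],vel=.06); X=LENS1+[0,0,.032]
for k in range(2):
    o=meas(robot,X); s=robot.sense(); print(s["t"],s["opening"],proj(load("side_last.npz"),X)); robot.sleep(.2)
f=load("side_last.npz"); u,v=proj(f,P).astype(int)[0]; cv2.imwrite("pics/held.png",cv2.resize(f["image"][v-40:v+40,u-40:u+40],(480,480),interpolation=cv2.INTER_CUBIC)[:,:,::-1])
E
```

```text
25.5083 0.0026644310935973366 [-0.4  0.  -0.7] [ 0.00053396 -0.00023205  0.00090658]
top fail min() iterable argument is empty
side [288.2 164.2] [ 0.5898 -0.4424  0.0064] [ 0.137 -0.186  0.973]
26.2583 -0.00029741618143324706 [[288.6860974 153.1578324]]
top fail min() iterable argument is empty
side [288.2 164.2] [ 0.5893 -0.4417  0.0071] [ 0.073 -0.146  0.987]
26.5583 -0.00028889130300694017 [[288.6860974 153.1578324]]
```

The loupe has not moved and the fingers shut above the handle, so the tips really end near the TCP, about 11 mm short of the nominal nose length. That also explains the first weak pinch. I go down by touch instead.

```bash
python3 - <<'E'
from plant import robot
from h import *
P=LENS1+.030*hd
robot.grip(.3,40); P[2]=.013; robot.move_straight(P,vel=.15)
P[2]=-.006; hit=robot.move_straight(P,vel=.035,contact_N=4); s=robot.sense(); z=s["tcp_pos"][2]; print("touch",hit,z,np.round(s["wrist_force"],1),s["t"])
P[2]=z+.0025; robot.move_straight(P,vel=.03); robot.grip(0,40); s=robot.sense(); print(s["t"],s["opening"],np.round(s["wrist_force"],1))
if s["opening"]>.05:
    z0=s["tcp_pos"][2]; P[2]=z0+.03; robot.move_straight(P,vel=.06); X=LENS1+[0,0,.032]
    o=meas(robot,X); s=robot.sense(); print(z0,s["t"],s["opening"],proj(load("side_last.npz"),X),s["tcp_pos"])
E
```

```text
touch False -0.005998600108787194 [-0.7 -0.3  0.4] 28.1667
28.675 0.14206158754291184 [0.1 0.4 2.6]
top fail min() iterable argument is empty
side [287.4  98.3] [ 0.5562 -0.393   0.2162] [ 0.264 -0.464  0.845]
-0.0030519135794863164 29.4333 0.1382702426099091 [[288.6860974 153.1578324]] [ 0.57089713 -0.41942912  0.02646747]
```

```bash
python3 - <<'E'
from plant import robot
from h import *
R=pick(1); pl=LENS1+.030*hd; pl[2]=-.00305; r=R.T@(LENS1-pl); rel=final_L(HD).T@R; np.savez("grip3.npz",rel=rel,r=r)
p=np.array(robot.sense()["tcp_pos"]); robot.move_straight(p+[0,0,.09],vel=.2); print(robot.sense()["opening"],robot.sense()["t"])
p,Rf=tool_for(FL+[0,0,.08],rel,r,0); q=robot.inverse_kinematics(p,eul(Rf)); print(np.round(q,2))
robot.goto(p,eul(Rf)); X=FL+[0,0,.08]; o=meas(robot,X); s=robot.sense(); print("exp",X,[proj(load(n+"_last.npz"),X).round(1) for n in("side","top")],s["opening"],s["t"],np.array(s["tcp_pos"])-p)
E
```

```text
0.14193499988563624 30.0333
[ 0.57  0.37 -0.32  2.03  0.16  0.77 -1.42]
side [269.8 235. ] [ 0.4438 -0.1957  0.1106] [ 0.037 -0.042  0.998]
top [240.1 239.3] [ 0.4462 -0.1993  0.1108] [-0.27  -0.252  0.929]
exp [ 0.4407 -0.1955  0.1096] [array([[271.1, 236.2]]), array([[239. , 241.8]])] 0.14279953605303888 32.0833 [ 0.00011374 -0.00021228 -0.0001647 ]
```

```bash
python3 - <<'E'
from plant import robot
from h import *
p=np.array(robot.sense()["tcp_pos"]); robot.move_straight(p+[-.004,.002,-.0392],vel=.06)
X=FL+[0,0,.041]; 
for k in range(2): o=meas(robot,X); s=robot.sense(); print(s["opening"],s["t"],np.round(s["wrist_force"],1)); robot.sleep(.3)
a=[]
for n in("side","top"):
    f=load(n+"_last.npz"); print(n,"exp",proj(f,X)); u,v=proj(f,FL+[0,0,.02]).astype(int)[0]; a.append(cv2.resize(f["image"][v-40:v+40,u-40:u+40],(400,400),interpolation=cv2.INTER_CUBIC))
    if n in o: print(" lens at z.071:",onz(f,[o[n][2]],.071))
cv2.imwrite("pics/final.png",np.hstack(a)[:,:,::-1])
E
```

```text
top fail min() iterable argument is empty
side [271.2 251.4] [ 0.44   -0.1937  0.0716] [ 0.074 -0.057  0.996]
0.1401104056595755 32.9917 [ 0.4 -0.6 -0.9]
top fail min() iterable argument is empty
side [271.4 251.5] [ 0.4397 -0.1942  0.0715] [ 0.032 -0.079  0.996]
0.1394670392331084 33.3917 [-0.   0.4 -0.1]
side exp [[271.42288824 250.93721741]]
 lens at z.071: [[ 0.43985061 -0.19439427  0.071     ]]
top exp [[241.56526813 244.31381554]]
```

View pics/final.png

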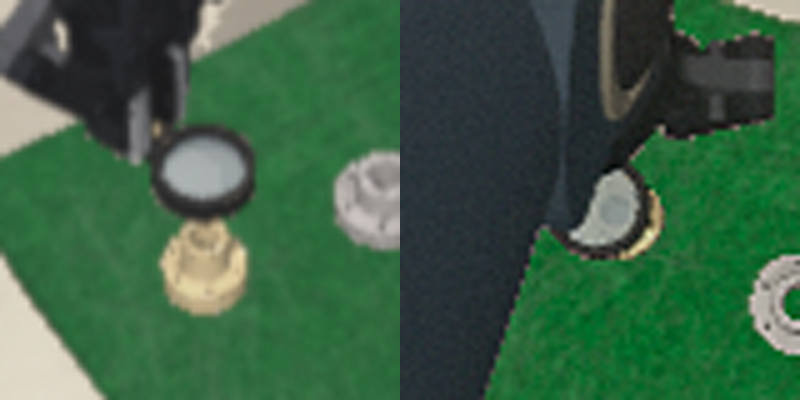

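The last picture shows the lens ring level in the gripper above the brass flange (side crop ring (203,170), hub (205,235)), and the flanges look undisturbed. Handing in.

```bash
python3 - <<'E'
from plant import robot
s=robot.sense(); print(s["t"],s["opening"]); robot.close_job()
E
```

```text
33.6917 0.1366899836486097
the job is handed in; nothing more can be done
```

The loupe is held level over the brass flange and the job is handed in at 33.7 s. I dropped it once on the way, so the sequence was not clean.

**What happened**
- I drew the loupe from the pocket by its handle, but the first grip was only a weak pinch at the fingertips. The fingertips turned out to end at least 11 mm short of where the nominal `nose_length` puts them.
- The loupe then turned in the fingers. While I was taking it back to the rest to re-grip, it fell flat onto the bench beside the rest.
- The first two tries to pick it up closed above the handle.
- The third try, with the fingers lower, gripped it at 40 N and an opening of about 0.14. I carried it to the flange from there.

**Last checks**
- **Centring:** by the side camera, the lens is within about 1 mm of the brass flange's axis. The top camera's lens fit failed because the arm hid part of it. At the hover pose before the last 4 mm correction, the two cameras had disagreed by 2–4 mm.
- **Height:** the lens surface measured z ≈ 0.0715 m. That puts its centre about 40 mm above the flange's top at 0.0296 m.
- **Level:** the tilt measured about 4–5°, with noise of a few degrees.
- **Steadiness:** two readings 0.4 s apart agreed to about 0.5 mm. The wrist force was near zero.
- **Other objects:** in the last picture the brass flange and the nearer steel one look undisturbed. I did not re-measure them, and the smaller steel flange and the red look-alike were outside that crop.

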